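Unpin the orange tube carrier from its mixer dock

TASK

Release the orange tube carrier: pull its dock's black T-knob straight up, give it a quarter turn so that it stays latched up, and let go. Then slide the orange carrier out of its dock by the steel handle and stand it on the teal mat, keeping it upright all the way; leave the knob latched up and the blue carrier pinned where it is.

Things in the scene. Friction and masses are not known exactly. Their poses are not given: they have to be found in the camera images.
- orange_knob (a point): On the upright axis of the black T-knob (sprung plunger) pinning the orange carrier. Bar 44 mm long (point x), 12 thick (y), 32 tall, its top 10 mm above this point. Down: top 84 mm over the bench, x parallel to the carrier's x. Below it a steel collar, top at 46 mm, on a bridge 78 mm wide, top at 36. A control head 45 mm tall starts 35 mm behind (+x); the carrier's handle ends 70 mm in front (-x).
- orange_pull (a joint): How far that knob is pulled up, m: 0 down, stop at 0.020. Spring 4.5 N at 0, 10.5 N at the stop. Down, a slot in the collar keeps it from turning; pulled 10 mm or more it turns freely about the vertical, up to 90 degrees either way. Let go after about a quarter turn it drops onto the collar and stays latched at about 0.009, its pin clear of the carrier.
- orange_carrier: Orange, 0.28 kg. Origin under its plate, below the handle's middle; z up, x into the dock (plunger at x = 95 mm). Plate 64 mm wide, x -45 to 50, then pinned tongue to 114. Handle: steel bar 50 mm long (x), 12 thick (y), 62 to 84 mm above the underside; tubes 46 high around it. Docked, the underside is 10 mm over the bench. Unpinned it slides out along -x with 3 mm side play; liftable after 45 mm.
- mat: The teal mat with black edge, fixed on the bench, 280 mm (x) by 180 mm (y), 3 mm thick. Origin: centre of its underside, on the bench; x along its length, z up.
- blue_carrier: The blue tube carrier, same shape, size and axes as the orange one, pinned in another dock of the same kind with a like knob. It stays there.

How it is judged:
By the outcome, as a careful person would: the job done as asked, in the order asked, and still so for the second after the job is handed in, with the robot touching nothing.
It also fails if it takes over 54 s, if anything falls off the work surface, if the arm or the gripper's body presses on something with over 40 N, if the wrist force passes 120 N, or if a joint passes its speed limit or range.

ROBOT

A 7-joint arm with a two-finger parallel gripper is mounted at the origin on the work surface. World frame = base frame: x ahead of the robot, y to its left, z up, the work surface at z = 0. Lengths are in m, angles in rad, forces in N, time in s.
With the tool pointing down it reaches from about 0.4 to 0.85 m from the base axis. Payload 10.4 kg.
Tool frame: the origin (TCP) lies on the centre line of the jaws, within the pads' length; the fingertips stand 17 mm ahead of it and the grasp point (between the pads) lies 2 mm behind it (manip.tcp_to_tips is the distance from the TCP to the fingertips, in m); z points along the fingers, x is the direction in which the jaws open and shut, and the axes are right-handed (so a half turn about z gives the same grasp; the last joint's range is limited). The gripper opens to 85 mm and grips with 20 to 120 N. Pads are 22 mm wide; open, the fingers measure 114 mm over their backs; the gripper's body (76 mm by 85 mm) begins 54 mm behind the grasp point. The pads swing forward as they close: fully open they stand 13 mm farther back than shut.
Start: joints at [-0.023, 0.332, -0.065, 1.46, 0.022, 1.35, -0.088], TCP at [0.625, 0, 0.248] pointing down, gripper open.
Joint ranges: [-2.6, 2.6], [-0.5, 2.12], [-1.47, 1.34], [0.16, 2.42], [-1.27, 4.41], [0.06, 2.06], [-2.6, 2.6]. Speed limits (rad/s): [2.22, 2.22, 2.79, 2.79, 3.14, 3.14, 3.14].

INTERFACE

Orientations are given as a unit quaternion [x, y, z, w].
In Python, from workcell import manip gives the robot as it stands.
- The arm moves only by the shell command python3 -m pendant 'ROWS' [FORCE]. ROWS is JSON, a list of rows, each a list of 3 entries, a list of its own where there are three numbers: the shift along the world's x, y, z in cm, then the turn, a rotation vector about the world's x, y, z in degrees, then the closure in counts, from 0 (fully open) to 255 (shut). A call has 1 to 12 rows; each row shifts and turns the pose as measured when the row begins; what a row does not reach is not made up. A row lasts 1/8 s, in which the tool goes at most 62.5 mm and 10.7 degrees, less where a joint would pass 70% of its speed; a pose out of reach is approached as far as the arm can. A call is refused whole if a number of a shift passes 6.25 or a number of a turn 10.7, either way. A call with a gripper value outside its range is refused whole. The fingers move at their own pace and stop on an object; FORCE is the grip in N (left out, the last holds). Time passes only in rows, so rows that do not move let the fingers close. It gives the time, the measured TCP pose, the force and the opening at its end, in the units of the state.
- manip.get_obs(): the state, without advancing time (a new reading comes with each control period).
- manip.camera(name): name is "scene" or "side" or "wrist"; returns a dict with "pixels" (400x640x3 uint8, red, green, blue), "range_z" (400x640 float32, m along the optical axis (not along the pixel's ray), 0 where there is no reading), "K" (3x3 intrinsics, pixels), "origin" and "rotation" of the camera in the world; the wrist camera has in their place "hand_eye" (4x4, takes a point from camera to tool coordinates, whose origin is the TCP and whose axes are the tool frame's). Camera axes: x right, y down, z forward; pixel columns grow to the right and rows downward; lengths in m; the calibration is good to about 2 mm. A picture is of the moment at which its call begins: read the wrist's pose just before it.
- manip.hand_in(): hands the job in, once; it reports no verdict.
The state is a dict: "clock": time; "joint_pos": joint angles; "joint_velocities": joint speeds; "tau": joint torques, N m; "position": TCP position; "ee_rot": TCP orientation; "ft_force": force on the tool from outside, world axes, zero at the start; "torque": the same for the moment, N m; "grip_width": opening from 0.0 (shut) to 1.0 (fully open).
Only numpy, scipy, OpenCV 4.12 (cv2) and the standard library are available. Lean on these libraries where they do the work, as an engineer would, in place of code of your own. Each camera call takes 0.05 s, during which the arm holds its last target.

## Working session

There is one attempt and no reset: what is moved stays moved. The work goes in short steps, Python scripts to look and compute and a shell command to move; the robot and the scene stay as the last step left them, time stands still between calls to the robot, and variables do not carry over. Pictures are saved under pics/ and viewed, and the job is handed in when it is done.

```bash
mkdir -p pics; ls
cat > h.py <<'E'
import numpy as np, cv2
from workcell import manip
def snap(name,fn):
    o=manip.get_obs(); c=manip.camera(name)
    cv2.imwrite('pics/'+fn+'.png',c['pixels'][:,:,::-1])
    np.savez('/tmp/'+fn+'.npz',**{k:np.asarray(v) for k,v in c.items()},pos=o['position'],q=o['ee_rot'])
    return c,o
def cloud(fn):
    from scipy.spatial.transform import Rotation as R
    d=np.load('/tmp/'+fn+'.npz'); z=d['range_z'];K=d['K']
    v,u=np.mgrid[:400,:640]
    P=np.stack([(u-K[0,2])/K[0,0]*z,(v-K[1,2])/K[1,1]*z,z],-1)
    if 'hand_eye' in d:
        H=d['hand_eye'];P=P@H[:3,:3].T+H[:3,3]
        P=P@R.from_quat(d['q']).as_matrix().T+d['pos']
    else: P=P@d['rotation'].T+d['origin']
    P[z==0]=np.nan
    return P,d['pixels']
E
python3 - <<'E'
from h import *
for n in ('scene','side','wrist'):
    c,o=snap(n,n+'0')
print(o)
E
```

```text
pics
{'clock': 0.1, 'joint_pos': array([-0.02257656,  0.33282141, -0.06466606,  1.4608253 ,  0.02160417,
        1.34989572, -0.08850397]), 'joint_velocities': array([ 0.00090935, -0.00117238, -0.00027967, -0.00256577,  0.00046358,
       -0.00043523,  0.00038758]), 'tau': array([ 9.25707973e-04, -6.26745987e+01,  4.87730233e-02, -3.92438293e+01,
        1.62844139e-02,  6.89412060e-03, -5.92459219e-05]), 'position': array([ 6.24701237e-01, -3.72888134e-05,  2.47602736e-01]), 'ee_rot': array([ 9.99999803e-01, -2.00210602e-05, -6.26290290e-04,  3.50870612e-05]), 'ft_force': array([-0.74142191, -0.36138467, -0.2059332 ]), 'torque': array([-0.0324297 , -0.04909478,  0.00244102]), 'grip_width': 1.00073901987812}
```

View pics/scene0.png

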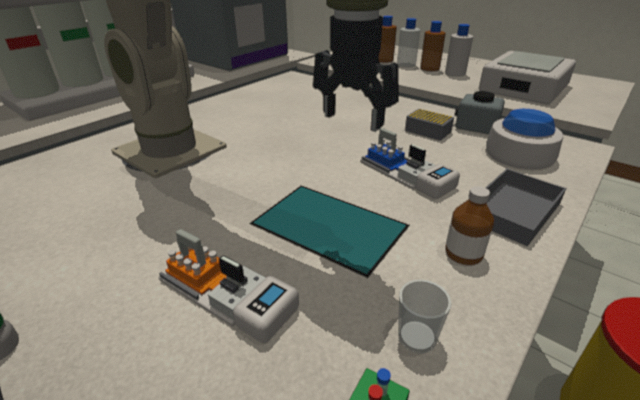

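View pics/side0.png

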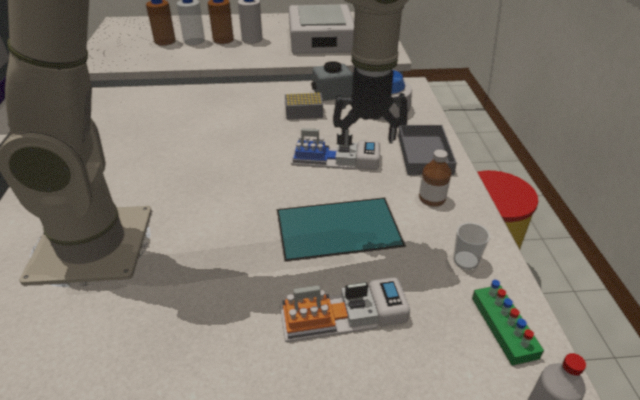

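View pics/wrist0.png

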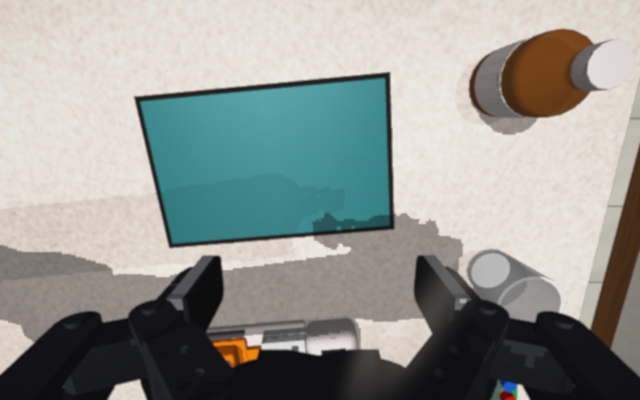

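The scene view shows the orange handle at (190,247), its knob at (232,270) and the mat around (330,228). In the side view the handle is at (308,295), the knob at (357,292) and the blue dock at (335,150). Next I turn these into positions.

```bash
python3 - <<'E'
from h import *
for n in ('scene0','side0'):
    P,I=cloud(n); hsv=cv2.cvtColor(I,cv2.COLOR_RGB2HSV)
    X,Y,Z=P[...,0],P[...,1],P[...,2]
    def rect(m,l):
        p=P[m]; 
        if len(p)<5: print(n,l,len(p)); return
        r=cv2.minAreaRect((p[:,:2]*1000).astype(np.float32)); print(n,l,len(p),np.round(r[0],1),np.round(r[1],1),round(r[2],1),'z',np.round(np.percentile(p[:,2],[5,50,95])*1000,1))
    h,s,v=hsv[...,0],hsv[...,1],hsv[...,2]
    reach=(X>0.2)&(X<1)&(abs(Y)<0.6)
    rect((h>80)&(h<98)&(s>100)&(Z<0.02)&reach,'mat')
    near=(X>0.3)&(X<0.9)&(Y<-0.1)&(Y>-0.5)
    org=(h>5)&(h<20)&(s>150)&near&(Z<0.06)
    rect(org,'orange')
    c=np.nanmedian(P[org],0);print('c',c)
    d=(np.hypot(X-c[0],Y-c[1])<0.25)
    rect(d&(v<50)&(Z>0.055)&(Z<.09),'knob')
    rect(d&(v<50)&(Z>0.079)&(Z<.09),'knobtop')
    rect(d&(s<60)&(Z>0.068)&(Z<.11)&(v>50),'handle(>68mm grey)')
    rect(d&(Z>0.012)&(Z<.11),'all')
    u=np.argwhere(d&(Z>0.06)); print(u.min(0),u.max(0))
E
python3 - <<'E'
import cv2
a=cv2.imread('pics/scene0.png')[215:350,140:320]; b=cv2.imread('pics/side0.png')[270:350,260:430]
cv2.imwrite('pics/z1.png',cv2.resize(a,None,fx=4,fy=4,interpolation=2));cv2.imwrite('pics/z2.png',cv2.resize(b,None,fx=4,fy=4,interpolation=2))
E
```

```text
Traceback (most recent call last):
  File "h.py", line 16, in cloud
    else: P=P@d['rotation'].T+d['origin']
            ~^~~~~~~~~~~~~~~~
ValueError: matmul: Input operand 1 has a mismatch in its core dimension 0, with gufunc signature (n?,k),(k,m?)->(n?,m?) (size 4 is different from 3)
```

View pics/z1.png

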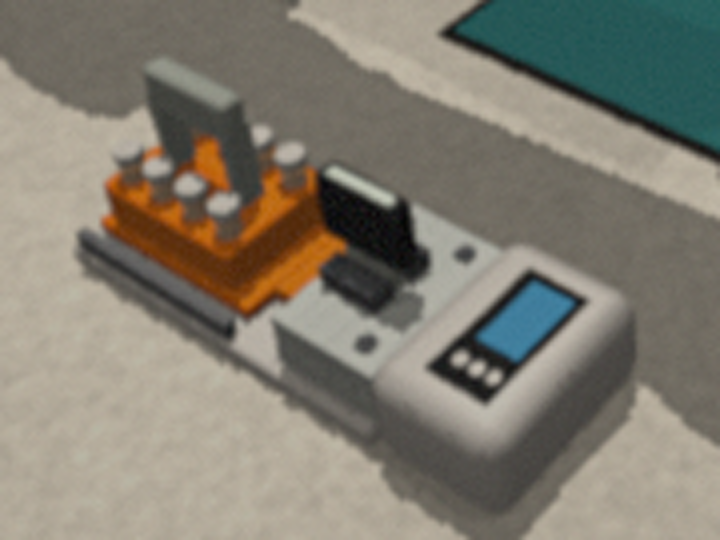

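View pics/z2.png

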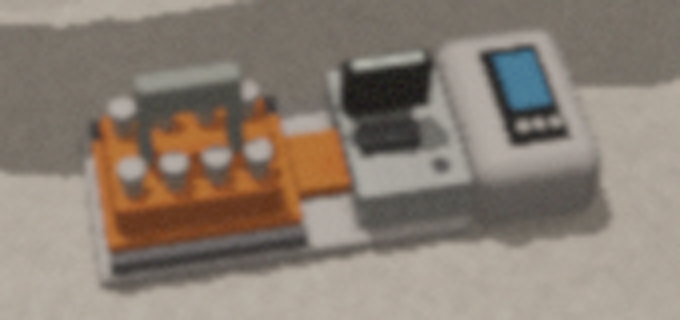

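The rotation is a quaternion. In the zooms the knob is black with a light top, at scene zoom (365,190) and side zoom (387,60).

```bash
sed -i "s/else: P=P@d\['rotation'\].T/else: P=P@R.from_quat(d['rotation']).as_matrix().T/" h.py
cat > m.py <<'E'
from h import *
import sys
for n in sys.argv[1:]:
    P,I=cloud(n); hsv=cv2.cvtColor(I,cv2.COLOR_RGB2HSV)
    X,Y,Z=P[...,0],P[...,1],P[...,2]
    def rect(m,l):
        p=P[m]
        if len(p)<5: print(n,l,len(p)); return
        r=cv2.minAreaRect((p[:,:2]*1000).astype(np.float32)); print(n,l,len(p),np.round(r[0],1),np.round(r[1],1),round(r[2],1),'z',np.round(np.percentile(p[:,2],[5,50,95])*1000,1))
    h,s,v=hsv[...,0],hsv[...,1],hsv[...,2]
    reach=(X>0.2)&(X<1)&(abs(Y)<0.6)
    rect((h>80)&(h<98)&(s>100)&(Z<0.02)&reach,'mat')
    near=(X>0.3)&(X<0.9)&(Y<-0.1)&(Y>-0.5)
    org=(h>5)&(h<20)&(s>150)&near&(Z<0.06)
    rect(org,'orange')
    c=np.nanmedian(P[org],0);print('c',c)
    d=(np.hypot(X-c[0],Y-c[1])<0.25)
    _,lab=cv2.connectedComponents((d&(Z>0.066)&(Z<.12)).astype(np.uint8))
    for i in range(1,lab.max()+1):
        if (lab==i).sum()>8:
            a=np.argwhere(lab==i); rect(lab==i,'high%s%s'%(a.min(0),a.max(0)))
            rect((lab==i)&(Z>.078),'   top')
    rect(d&(Z>0.012)&(Z<.12),'all')
    _,lab=cv2.connectedComponents((d&(Z>0.04)&(Z<.066)).astype(np.uint8))
    for i in range(1,lab.max()+1):
        if (lab==i).sum()>30: rect(lab==i,'mid')
E
python3 m.py scene0 side0
```

```text
scene0 mat 6616 [568.   11.7] [271.6 174.9] 5.2 z [2.  3.3 4.7]
scene0 orange 1227 [ 649.9 -247.8] [420.1  63.8] 2.3 z [16.9 31.7 41.2]
c [ 0.51324278 -0.26558262  0.03174346]
scene0 high[229 176][255 203] 379 [ 480.2 -253. ] [52.  13.2] 8.1 z [69.3 87.5 94.7]
scene0    top 288 [ 481.5 -252.8] [49.5 12.5] 6.1 z [79.3 91.5 94.8]
scene0 high[256 218][277 243] 332 [ 575.4 -242.9] [43.9 13. ] 4.7 z [67.  80.7 85.2]
scene0    top 193 [ 575.3 -242.9] [43.5 12.9] 4.6 z [78.8 83.4 85.4]
scene0 all 6930 [ 555.2 -245.2] [241.1  88.5] 4.8 z [16.8 40.6 83.2]
scene0 mid 812 [ 481.6 -253.6] [78.9 51.2] 6.7 z [40.2 49.7 61. ]
scene0 mid 327 [ 578.9 -248. ] [42.4 28.8] 39.6 z [41.2 46.5 63.6]
scene0 mid 1779 [ 641.8 -236.5] [62.9 86.3] 5.9 z [41.5 45.  47.4]
side0 mat 4641 [572.4   8.5] [268.4 169.8] 6.1 z [1.5 4.2 6.6]
side0 orange 1151 [ 647.3 -241.2] [417.7  78.1] 2.3 z [16.6 30.  42. ]
c [ 0.49253216 -0.27069268  0.0299632 ]
side0 high[282 344][295 367] 241 [ 576.5 -244.1] [44.3 13.2] 4.5 z [68.  81.3 86.6]
side0    top 149 [ 576.6 -244.1] [44.1 13.2] 4.5 z [79.  84.1 86.7]
side0 high[286 293][302 319] 327 [ 481.6 -253.3] [49.3 13.6] 6.4 z [73.  89.8 96.1]
side0    top 270 [ 481.6 -253.3] [49.3 13.6] 6.4 z [79.  92.  96.3]
side0 all 5097 [ 554.6 -247.1] [244.2  91.3] 5.4 z [15.2 40.5 85.1]
side0 mid 1081 [ 642.6 -237.3] [62.9 87.9] 6.1 z [41.7 45.8 48.5]
side0 mid 777 [ 482.  -253.8] [79.2 56. ] 5.6 z [40.2 43.8 58.6]
side0 mid 230 [ 574.7 -251.2] [21.1 42.5] 82.7 z [41.8 48.2 64.5]
```

The two cameras agree to within 2 mm.
- **Knob:** (0.576, -0.2435), top at about 84 mm.
- **Handle:** (0.4815, -0.253), top at about 94 mm, yaw 5.6°.
- **Mat:** (0.570, 0.010), yaw about 5.5°.

The knob-to-handle distance is 95 mm, as specified. Now I move above the knob with the jaws across the bar.

```bash
python3 -c "
from workcell import manip;print(manip.tcp_to_tips)"
python3 -m pendant '[[[-0.6,-3.0,0],[0,0,-10.5],0],[[-0.6,-3.0,0],[0,0,-10.5],0],[[-0.6,-3.0,0],[0,0,-10.5],0],[[-0.6,-3.0,0],[0,0,-10.5],0],[[-0.6,-3.0,-1],[0,0,-10.5],0],[[-0.6,-3.0,-1],[0,0,-10.5],0],[[-0.6,-3.0,-1],[0,0,-10.5],0],[[-0.6,-3.0,-1],[0,0,-10.5],0],[[0,0,0],[0,0,0],0]]' 60
cat > s.py <<'E'
from h import *
from scipy.spatial.transform import Rotation as R
o=manip.get_obs(); r=R.from_quat(o['ee_rot']); m=r.as_matrix()
print(o['clock'],np.round(o['position']*1000,1),'xyaw',round(np.degrees(np.arctan2(m[1,0],m[0,0])),2),'z',np.round(m[:,2],4),'f',np.round(o['ft_force'],1),'tq',np.round(o['torque'],2),'w',round(o['grip_width']*85,1),'q',np.round(o['joint_pos'],2))
E
python3 s.py
```

```text
0.017
clock: 1.27
position: [0.5727, -0.2463, 0.2038]
ee_rot: [0.731, -0.683, -0.002, -0.0]
ft_force: [-0.4, 0.1, 0.5]
grip_width: 0.999
1.275 [ 572.7 -246.3  203.8] xyaw -86.08 z [-0.0021  0.0027 -1.    ] f [-0.4  0.1  0.5] tq [ 0.03 -0.   -0.03] w 84.9 q [ 0.13  0.36  0.25  1.54 -0.09  1.26 -1.1 ]
```

```bash
python3 -m pendant '[[[0.3,0.3,-2.5],[0,0,1.7],0],[[0,0,-1],[0,0,0],0],[[0,0,0],[0,0,0],0]]' >/dev/null; python3 s.py; python3 -c "
from h import *; snap('wrist','w1'); snap('side','s1')"; python3 m.py w1
```

```text
1.65 [ 576.7 -241.2  168.5] xyaw -84.04 z [-0.0015  0.0036 -1.    ] f [-0.  -0.2  0.2] tq [-0.03 -0.01  0.03] w 85.0 q [ 0.14  0.39  0.24  1.57 -0.1   1.2  -1.07]
w1 mat 39866 [570.2   5.9] [271.  160.3] 4.9 z [2.4 3.5 4.7]
w1 orange 3732 [ 496.7 -249.2] [107.6  61.8] 5.2 z [17.6 39.1 41. ]
c [ 0.51804529 -0.24662574  0.03910829]
w1 high[183 312][247 329] 1107 [ 576.6 -241.5] [43.7 11.9] 5.7 z [77.8 84.  85.7]
w1    top 1049 [ 576.6 -241.5] [43.7 11.9] 5.7 z [81.4 84.1 85.7]
w1 high[295 312][354 327] 935 [ 490.3 -249.7] [34.3 11.9] 5.3 z [70.4 93.2 94.9]
w1    top 802 [ 490.3 -249.8] [34.1 11.4] 5.9 z [81.  93.6 94.9]
w1 all 24643 [ 555.8 -243. ] [240.9  90.1] 5.3 z [18.4 43.8 84.1]
w1 mid 9259 [ 643.2 -235. ] [61.  86.6] 5.9 z [42.1 45.3 47.4]
w1 mid 877 [ 579.5 -241.3] [37.6 31.6] 5.8 z [44.7 46.2 49.7]
w1 mid 3477 [ 482.1 -250.4] [78.1 56. ] 4.8 z [40.2 49.3 57.1]
```

View pics/w1.png

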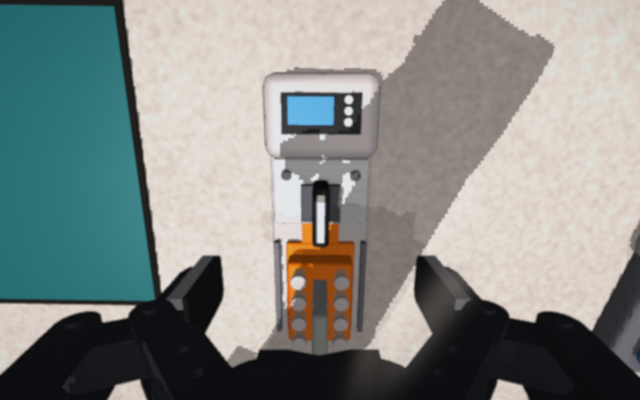

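The wrist view puts the knob bar at (320,215), central between the open fingers, at (576.6, -241.5) against TCP y -241.2. It is aligned, so I descend.

```bash
python3 -m pendant '[[[0,-0.05,-3],[0,0,-0.2],0],[[0,0,-3],[0,0,0],0],[[0,0,-2],[0,0,0],0],[[0,0,-0.5],[0,0,0],0],[[0,0,0],[0,0,0],0]]' >/dev/null; python3 s.py
```

```text
2.375 [ 580.2 -242.3   88.1] xyaw -84.19 z [ 0.0083  0.0011 -1.    ] f [-0.4  0.4  0.2] tq [-0.02 -0.    0.07] w 85.4 q [ 0.15  0.47  0.23  1.64 -0.12  1.04 -1.06]
```

```bash
python3 -m pendant '[[[-0.35,0.05,-1.0],[0,0.5,0],0],[[0,0,-0.5],[0,0,0],0],[[0,0,0],[0,0,0],0]]' >/dev/null; python3 s.py
```

```text
2.75 [ 577.5 -242.1   74.2] xyaw -84.18 z [ 1.7e-03  2.0e-04 -1.0e+00] f [-0.1  0.7  0.8] tq [-0.02 -0.03 -0.03] w 85.2 q [ 0.15  0.48  0.23  1.65 -0.12  1.02 -1.06]
```

```bash
python3 -m pendant '[[[-0.1,0,-0.2],[0,0,0],255],[[0,0,0],[0,0,0],255],[[0,0,0],[0,0,0],255],[[0,0,0],[0,0,0],255],[[0,0,0],[0,0,0],255],[[0,0,0],[0,0,0],255],[[0,0,0],[0,0,0],255]]' 70 >/dev/null; python3 s.py
```

```text
3.625 [ 576.8 -242.3   72.8] xyaw -84.19 z [ 0.0027 -0.     -1.    ] f [-0.7 -0.3 -0.3] tq [0.01 0.04 0.04] w 10.6 q [ 0.15  0.48  0.23  1.66 -0.12  1.01 -1.05]
```

The knob is gripped with no side load. Next I pull it up.

```bash
python3 -m pendant '[[[0,0,0.6],[0,0,0],255],[[0,0,0.6],[0,0,0],255],[[0,0,0.4],[0,0,0],255],[[0,0,0],[0,0,0],255]]' >/dev/null; python3 s.py
```

```text
4.125 [ 576.5 -242.2   88. ] xyaw -84.18 z [ 1.8e-03 -1.0e-04 -1.0e+00] f [  4.   -1.7 -10.3] tq [-0.45 -1.02 -0.01] w 10.8 q [ 0.15  0.47  0.23  1.65 -0.12  1.04 -1.06]
```

The pull is 15 mm at 10 N, which fits the spring. Now the quarter turn.

```bash
python3 -m pendant '[[[0,0,0],[0,0,10],255],[[0,0,0],[0,0,10],255],[[0,0,0],[0,0,10],255]]' >/dev/null; python3 s.py;python3 -m pendant '[[[0,0,0],[0,0,10],255],[[0,0,0],[0,0,10],255],[[0,0,0],[0,0,10],255],[[0,0,0],[0,0,10],255]]' >/dev/null; python3 s.py
```

```text
4.5 [ 576.4 -241.7   87. ] xyaw -53.31 z [ 9.e-04  7.e-04 -1.e+00] f [ 3.2 -0.9 -9.7] tq [-0.24 -0.89  0.03] w 10.8 q [ 0.22  0.46  0.13  1.64 -0.07  1.04 -0.56]
5.0 [ 575.9 -241.3   85.5] xyaw -11.95 z [-0.0012  0.0015 -1.    ] f [ 2.1 -1.  -9.7] tq [-0.23 -0.85  0.02] w 10.7 q [ 0.33  0.46 -0.01  1.64  0.    1.04  0.11]
```

```bash
python3 -m pendant '[[[0,0,0.1],[0,0,9],255],[[0,0,0.05],[0,0,8],255],[[0,0,0],[0,0,0],255]]' >/dev/null; python3 s.py
```

```text
5.375 [ 575.6 -241.3   86. ] xyaw 5.6 z [-0.0024  0.0016 -1.    ] f [ 4.4 -1.  -9.1] tq [-0.18 -1.04  0.02] w 11.2 q [ 0.37  0.46 -0.06  1.63  0.03  1.05  0.4 ]
```

```bash
python3 -m pendant '[[[0,0,-0.3],[0,0,0],255],[[0,0,0],[0,0,0],255]]' >/dev/null; python3 s.py; python3 -m pendant '[[[0,0,0],[0,0,0],130],[[0,0,0],[0,0,0],130],[[0,0,0],[0,0,0],130],[[0,0,0],[0,0,0],130]]' >/dev/null; python3 s.py;  python3 -c "
from h import *; snap('side','s2')"; python3 m.py s2 | grep -A1 high
```

```text
5.625 [ 575.6 -241.4   82.6] xyaw 5.3 z [-0.0023  0.0016 -1.    ] f [ 2.8 -1.  -8.3] tq [-0.23 -0.89 -0.02] w 10.6 q [ 0.37  0.47 -0.06  1.64  0.03  1.04  0.39]
6.125 [ 575.9 -241.7   84.8] xyaw 5.17 z [-1.4e-03  7.0e-04 -1.0e+00] f [ 0.5 -0.1 -0.6] tq [ 0.05 -0.01  0.08] w 41.7 q [ 0.37  0.47 -0.06  1.63  0.03  1.04  0.39]
s2 high[271 366][291 385] 174 [ 606.9 -247.1] [20. 37.] 56.2 z [ 76.   98.5 117.8]
s2    top 159 [ 606.9 -247.1] [20. 37.] 56.2 z [ 80.5 100.2 118.1]
s2 high[274 351][301 361] 217 [ 576.1 -242.9] [12.5 46.5] 5.9 z [68.8 90.9 95.4]
s2    top 168 [ 576.2 -242.8] [12.3 46.5] 5.2 z [80.5 92.3 95.7]
s2 high[278 337][294 346] 129 [ 547.1 -252.2] [12.6 19.8] 56.8 z [ 77.2  95.8 117.3]
s2    top 121 [ 546.9 -252.1] [12.6 19.2] 56.8 z [ 81.5  97.3 117.4]
s2 high[286 293][303 319] 329 [ 481.6 -252.9] [49.2 14.2] 3.9 z [70.8 89.1 96.2]
s2    top 278 [ 481.6 -252.9] [49.2 14.2] 3.9 z [78.9 91.7 96.4]
```

The knob is released. It stays turned 90° with its top at about 93 mm, so it is latched. I rise and move over the handle.

```bash
python3 -m pendant '[[[0,0,3],[0,0,0],130],[[0,0,4],[0,0,0],100],[[0,0,2],[0,0,0],0],[[-1.5,-0.15,0],[0,0,-10],0],[[-1.5,-0.15,0],[0,0,-10],0],[[-1.5,-0.15,0],[0,0,-10],0],[[-1.5,-0.15,0],[0,0,-10],0],[[-1.5,-0.15,0],[0,0,-10],0],[[-1.0,-0.15,0],[0,0,-10],0],[[-0.9,-0.1,0],[0,0,-10],0],[[0,0,0],[0,0,-10],0]]' >/dev/null; python3 s.py
```

```text
7.55 [ 478.2 -251.8  178.8] xyaw -77.42 z [ 0.0028  0.001  -1.    ] f [ 0.   0.6 -0.2] tq [ 0.02  0.   -0.02] w 85.2 q [ 0.28  0.19  0.13  1.79 -0.03  1.16 -0.93]
```

```bash
python3 -m pendant '[[[0.3,0,-2],[0,0,-7],0],[[0,0,-2],[0,0,0],0],[[0,0,0],[0,0,0],0]]' >/dev/null; python3 s.py; python3 -c "
from h import *; snap('wrist','w2'); snap('scene','c2')"; python3 m.py c2 w2| grep -A1 high
```

```text
7.925 [ 481.4 -251.8  138.9] xyaw -84.83 z [ 4.3e-03  2.0e-04 -1.0e+00] f [-0.1 -1.7  0.8] tq [0.   0.08 0.02] w 84.9 q [ 0.27  0.24  0.14  1.82 -0.04  1.08 -1.05]
c2 high[229 176][254 203] 380 [ 480.7 -252.5] [51.8 12.8] 6.8 z [69.6 87.2 94.7]
c2    top 294 [ 481.4 -252.5] [50.5 12.4] 6.8 z [79.1 91.5 94.7]
c2 high[250 217][280 242] 468 [ 575.1 -243.4] [14.2 43.6] 5.7 z [68.1 85.  94. ]
c2    top 321 [ 575.3 -243.3] [13.5 43.6] 4.1 z [79.4 90.4 94.3]
--
w2 high[ 47 273][ 78 360] 2629 [ 576.1 -241.4] [12.5 43.9] 5.3 z [73.3 92.8 94.6]
w2    top 2428 [ 576.1 -241.4] [12.5 43.9] 5.3 z [85.6 92.9 94.7]
w2 high[187 308][277 328] 1862 [ 482.2 -250.6] [49.3 12. ] 5.5 z [79.2 93.8 95. ]
w2    top 1780 [ 482.2 -250.6] [49.3 11.8] 5.3 z [87.7 93.9 95. ]
```

View pics/w2.png

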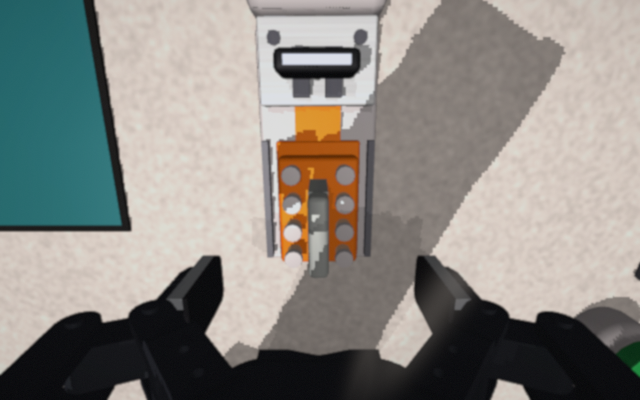

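The wrist view shows the knob crosswise at (317,62), latched, and the handle at (318,230) between the fingers, 1 mm off centre. I descend and grip.

```bash
python3 -m pendant '[[[0,0.1,-2.5],[0,0.2,0.4],0],[[-0.1,0,-2],[0,0.2,0],0],[[0,0,-0.8],[0,0,0],0],[[0,0,0],[0,0,0],0]]' >/dev/null; python3 s.py
```

```text
8.525 [ 483.8 -252.4   90.8] xyaw -84.38 z [ 0.0063 -0.0031 -1.    ] f [0.1 0.  0.4] tq [ 0.01 -0.    0.06] w 84.8 q [ 0.28  0.3   0.14  1.86 -0.05  0.98 -1.04]
```

```bash
python3 -m pendant '[[[-0.2,0.15,-1.0],[0.2,0.4,0],0],[[0,0,0],[0,0,0],0],[[0,0,0],[0,0,0],0]]' >/dev/null; python3 s.py; python3 -m pendant '[[[0,0,0],[0,0,0],255],[[0,0,0],[0,0,0],255],[[0,0,0],[0,0,0],255],[[0,0,0],[0,0,0],255],[[0,0,0],[0,0,0],255],[[0,0,0],[0,0,0],255]]' 60 >/dev/null; python3 s.py
```

```text
8.9 [ 482.7 -251.2   82. ] xyaw -84.38 z [ 1.3e-03 -2.0e-04 -1.0e+00] f [ 0.2 -0.3  0. ] tq [-0.   -0.03  0.01] w 85.1 q [ 0.28  0.31  0.14  1.87 -0.05  0.97 -1.04]
9.65 [ 483.  -251.6   82.7] xyaw -84.4 z [ 2.4e-03 -8.0e-04 -1.0e+00] f [-0.7 -1.  -0.2] tq [ 0.02 -0.    0.03] w 11.1 q [ 0.28  0.31  0.14  1.87 -0.05  0.97 -1.04]
```

Gripped cleanly. I slide out along -x of the dock, direction (-0.995, -0.098).

```bash
python3 -m pendant '[[[-0.5,-0.05,0],[0,0,0],255],[[-0.8,-0.08,0],[0,0,0],255]]' >/dev/null; python3 s.py
```

```text
9.9 [ 470.2 -252.6   82.7] xyaw -84.35 z [ 3.4e-03 -7.0e-04 -1.0e+00] f [ 1.8 -0.6  0.3] tq [ 0.06 -0.32 -0.03] w 11.1 q [ 0.29  0.29  0.14  1.89 -0.05  0.96 -1.03]
```

```bash
python3 -m pendant '[[[-1,-0.1,0],[0,0.2,0],255],[[-1,-0.1,0],[0,0,0],255]]' >/dev/null; python3 s.py;  python3 -m pendant '[[[-1,-0.1,0],[0,0,0],255],[[-1,-0.1,0],[0,0,0],255],[[-1,-0.1,0],[0,0,0],255],[[0,0,0],[0,0,0],255]]' >/dev/null; python3 s.py
```

```text
10.15 [ 448.6 -254.6   82.6] xyaw -84.35 z [-2.e-04 -5.e-04 -1.e+00] f [ 2.  -0.2  0. ] tq [ 0.08 -0.48 -0.06] w 11.3 q [ 0.3   0.26  0.14  1.94 -0.04  0.95 -1.01]
10.65 [ 414.9 -258.1   82.6] xyaw -84.43 z [-1.e-03 -3.e-04 -1.e+00] f [-1.7 -0.4  0.6] tq [-0.09  0.21  0.02] w 10.8 q [ 0.32  0.2   0.15  2.   -0.04  0.94 -0.98]
```

It has slid 68 mm with low forces. I lift a little and look.

```bash
python3 -m pendant '[[[0,0,1],[0,0,0],255],[[0,0,1],[0,0,0],255],[[0,0,0],[0,0,0],255]]' >/dev/null; python3 s.py; python3 -c "
from h import *; snap('side','s3')"
```

```text
11.025 [ 414.6 -257.9  103.7] xyaw -84.41 z [-2.6e-03  1.0e-04 -1.0e+00] f [ 0.  -1.1 -3.8] tq [-0.06 -0.05 -0.01] w 10.6 q [ 0.32  0.17  0.16  1.99 -0.03  0.99 -0.98]
```

View pics/s3.png

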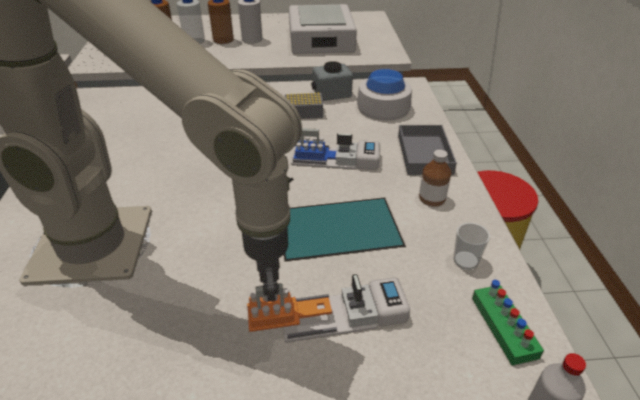

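The carrier at (290,305) is clear of the dock, level and hanging from the gripper. The knob at (357,288) is still up. I lift and carry it to the mat.

```bash
python3 -m pendant '[[[0,0,1.5],[0,0,0],255],[[0,0,1.5],[0,0,0],255],[[0,1.5,1],[0,0,0],255],[[0,2.5,0],[0,0,0],255],[[0,2.5,0],[0,0,0],255],[[0.5,2.5,0],[0,0,0],255],[[1,2.5,0],[0,0,0],255],[[1.5,2.5,0],[0,0,0],255],[[1.5,2.5,0],[0,0,0],255],[[1.5,2.5,0],[0,0,0],255],[[1.5,2.5,0],[0,0,0],255],[[0,0,0],[0,0,0],255]]' >/dev/null; python3 s.py
```

```text
12.575 [490.1 -26.1 152.2] xyaw -84.11 z [ 1.7e-03  3.0e-04 -1.0e+00] f [-0.4 -0.8 -2.7] tq [-0.04  0.04  0.01] w 10.6 q [ 0.03  0.12 -0.07  1.93  0.01  1.09 -1.52]
```

```bash
python3 -m pendant '[[[1.5,1.1,0],[0,0,0],255],[[1.5,1.1,0],[0,0,0],255],[[1.5,1.1,-1],[0,0.1,-0.2],255],[[0,0,-2],[0,0,0],255],[[0,0,-2],[0,0,0],255],[[0,0,-1],[0,0,0],255],[[0,0,0],[0,0,0],255]]' >/dev/null; python3 s.py; python3 -c "
from h import *; snap('side','s4')"
```

```text
13.45 [539.4  10.8  92.1] xyaw -84.34 z [ 2.e-03  4.e-04 -1.e+00] f [ 0.4  1.  -3.3] tq [-0.04  0.03 -0.04] w 10.8 q [-0.02  0.29 -0.09  1.86  0.03  0.99 -1.6 ]
```

View pics/s4.png

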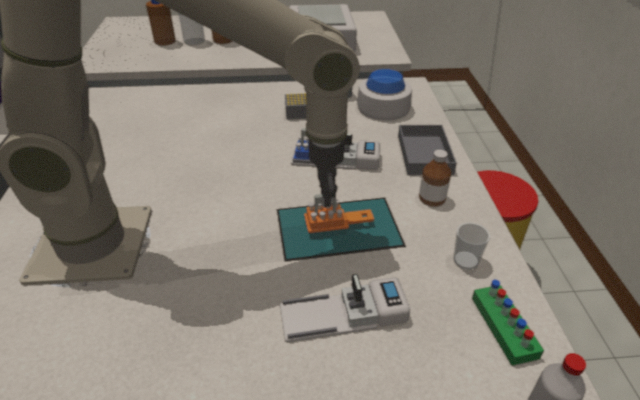

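The carrier at (335,217) is over the middle of the mat. I lower it gently the remaining 16 mm or so.

```bash
python3 -m pendant '[[[-0.2,-0.2,-0.6],[0,0.1,0],255],[[0,0,-0.4],[0,0,0],255],[[0,0,-0.2],[0,0,0],255],[[0,0,0],[0,0,0],255]]' >/dev/null; python3 s.py
```

```text
14.0 [538.6   8.5  81.6] xyaw -84.38 z [ 3.7e-03  5.0e-04 -1.0e+00] f [ 0.5  0.5 -2.7] tq [-0.01  0.07 -0.01] w 11.2 q [-0.02  0.3  -0.09  1.87  0.03  0.96 -1.6 ]
```

```bash
python3 -m pendant '[[[0,0,-0.3],[0,0.2,0],255],[[0,0,-0.2],[0,0,0],255],[[0,0,0],[0,0,0],255]]' >/dev/null; python3 s.py; python3 -m pendant '[[[0,0,-0.1],[0,0,0],255],[[0,0,0],[0,0,0],255]]' >/dev/null; python3 s.py
```

```text
14.375 [538.8   8.6  76.4] xyaw -84.38 z [ 3.e-04  6.e-04 -1.e+00] f [ 1.3  0.5 -2.8] tq [-0.03  0.03  0.04] w 11.2 q [-0.02  0.31 -0.09  1.87  0.03  0.96 -1.6 ]
14.625 [538.9   8.6  75.7] xyaw -84.38 z [ 7.e-04  6.e-04 -1.e+00] f [-0.9 -0.1 -2.6] tq [-0.02  0.1  -0.02] w 10.9 q [-0.02  0.31 -0.09  1.87  0.03  0.96 -1.6 ]
```

```bash
python3 -m pendant '[[[0,0,-0.15],[0,0,0],255],[[0,0,0],[0,0,0],255]]' >/dev/null; python3 s.py
```

```text
14.875 [539.2   8.6  75.9] xyaw -84.38 z [ 1.3e-03  6.0e-04 -1.0e+00] f [ 0.2  0.2 -3.5] tq [ 0.    0.02 -0.01] w 11.1 q [-0.02  0.31 -0.09  1.87  0.03  0.96 -1.6 ]
```

```bash
python3 -m pendant '[[[0,0,-0.3],[0,0,0],255],[[0,0,-0.1],[0,0,0],255]]' >/dev/null; python3 s.py
```

```text
15.125 [539.5   8.6  75.7] xyaw -84.4 z [ 1.9e-03  4.0e-04 -1.0e+00] f [-1.8  0.   0.8] tq [0.02 0.42 0.04] w 10.5 q [-0.02  0.31 -0.09  1.87  0.03  0.95 -1.6 ]
```

The force went from -3 to +0.8 N at the expected height, so the carrier is on the mat. I open and retreat straight up.

```bash
python3 -m pendant '[[[0,0,0],[0,0,0],120],[[0,0,0],[0,0,0],120],[[0,0,0],[0,0,0],60],[[0,0,0],[0,0,0],60],[[0,0,2],[0,0,0],60],[[0,0,3],[0,0,0],60],[[0,0,4],[0,0,0],0],[[0,0,4],[0,0,0],0],[[0,0,0],[0,0,0],0]]' >/dev/null; python3 s.py; python3 -c "
from h import *
for n in('side','scene','wrist'): snap(n,n+'9')
for n in('side9','scene9','wrist9'):
    P,I=cloud(n); X,Y,Z=P[...,0],P[...,1],P[...,2]; hsv=cv2.cvtColor(I,cv2.COLOR_RGB2HSV)
    org=(hsv[...,0]>5)&(hsv[...,0]<20)&(hsv[...,1]>150)&(abs(Y)<.09)&(X>.42)&(X<.72)&(Z<.06)
    for l,m in(('orange',org),('handle',(abs(Y)<.07)&(X>.45)&(X<.65)&(Z>.066)&(Z<.095)),('knob',(Y<-.2)&(Y>-.29)&(X>.53)&(X<.61)&(Z>.066)&(Z<.11)),('blueknob',(Y>.12)&(Y<.5)&(X>.45)&(X<.75)&(Z>.066)&(Z<.1))):
        p=P[m]
        if len(p)>5: print(n,l,[np.round(t,1) for t in cv2.minAreaRect((p[:,:2]*1000).astype(np.float32))],np.round(np.percentile(p[:,2],[2,98])*1000))
"
```

```text
16.25 [539.2   8.7 208.5] xyaw -84.39 z [ 1.5e-03  6.0e-04 -1.0e+00] f [-0.4 -0.3 -0.2] tq [-0.01 -0.02 -0.08] w 85.0 q [-0.02  0.17 -0.09  1.74  0.02  1.23 -1.59]
side9 orange [array([573.8,   7.5]), array([157.4,  61.5]), np.float64(4.4)] [ 7. 36.]
side9 handle [array([538.3,   6.7]), array([48.9, 15.6]), np.float64(6.3)] [67. 90.]
side9 knob [array([ 576. , -243.8]), array([12.1, 45. ]), np.float64(6.2)] [67. 96.]
side9 blueknob [array([566.8, 297.7]), array([ 20.5, 141.3]), np.float64(79.0)] [67. 96.]
scene9 orange [array([571.1,  10.1]), array([159.3,  64.9]), np.float64(7.2)] [ 7. 34.]
scene9 handle [array([536.9,   6.6]), array([51.3, 15.2]), np.float64(8.9)] [67. 88.]
scene9 knob [array([ 575.5, -243.2]), array([12.8, 44.1]), np.float64(5.8)] [67. 94.]
scene9 blueknob [array([651.3, 361.8]), array([316.9, 108.2]), np.float64(36.5)] [66. 95.]
wrist9 orange [array([574.1,  12.8]), array([155.3,  63.1]), np.float64(5.7)] [10. 34.]
wrist9 handle [array([538.4,   9. ]), array([49.7, 11.5]), np.float64(5.7)] [72. 88.]
wrist9 knob [array([ 575.6, -235.8]), array([12.3, 36.8]), np.float64(5.4)] [67. 94.]
```

View pics/side9.png

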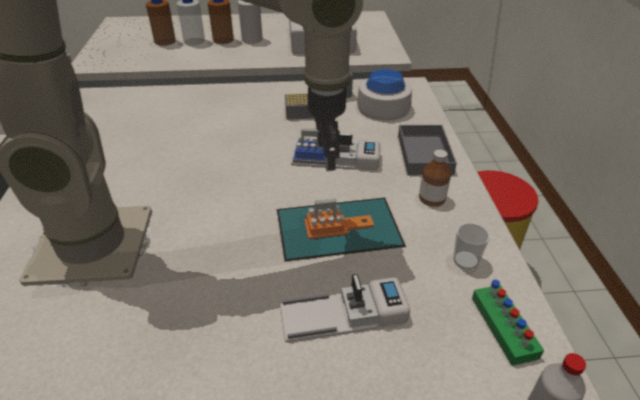

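View pics/scene9.png

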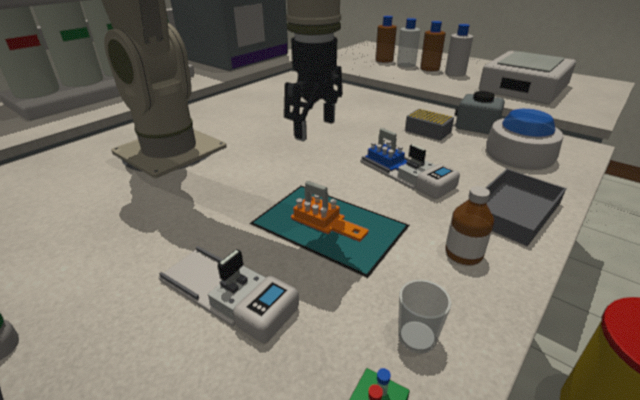

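The carrier stands upright at the centre of the mat: side view (335,218), scene view (325,213), handle top at about 87 mm. The knob is crosswise and up, with its top at about 93 mm. The blue dock looks unchanged and the gripper is clear, so I hand in.

```bash
python3 -c "
from workcell import manip; print(manip.hand_in())"
```

```text
the job is handed in; nothing more can be done
None
```

The job is done and handed in at about 16.4 s of the 54 s allowed; the hand-in reported no verdict.

**What I did:** I pulled the orange knob up 15 mm, gave it a 90° turn and let it go. I then slid the orange carrier about 68 mm out of its dock by the handle, lifted it level and stood it on the teal mat.

**Last checks:**
- **Knob:** it is still turned crosswise, with its top at about 93–94 mm against 84 mm when down, which matches the latched position.
- **Orange carrier:** it stands upright near the mat's centre, handle top at about 88 mm against 87 mm expected. Its full outline is inside the mat. The three cameras differ by up to about 5 mm on its sideways position.
- **Blue carrier:** it looks unmoved in the pictures. My numeric check on its knob picked up other objects, so I could only confirm this by eye.
- **Gripper:** it is open and well clear, with the wrist force near zero. The largest wrist force I read at any check was about 11 N.

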